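# Seat a new cartridge in the water-filter unit

### The arm

A 7-joint arm with a two-finger parallel gripper is mounted at the origin on the work surface. World frame = base frame: x ahead of the robot, y to its left, z up, the work surface at z = 0. Lengths are in m, angles in rad, forces in N, time in s.
With the tool pointing down it reaches from about 0.425 to 0.925 m from the base axis. Payload 6.8 kg.
Tool frame: the origin (TCP) lies on the centre line of the jaws, within the pads' length; the fingertips stand ahead of it and the grasp point (between the pads) lies 11 mm behind it (r.tcp_to_tips is the z of the fingertips in the tool frame, in m); z points along the fingers, y is the line along which they close (so a half turn about z gives the same grasp; the last joint's range is limited). The gripper opens to 85 mm and grips with 20 to 120 N. Pads are 22 mm wide; open, the fingers measure 114 mm over their backs; the gripper's body (76 mm by 85 mm) begins 54 mm behind the grasp point. The pads swing forward as they close: fully open they stand 13 mm farther back than shut.
Start: joints at [-1.365, 0.477, 0.022, 1.555, -0.011, 1.109, -0.083], TCP at [0.208, 0.642, 0.239] pointing down, gripper open.
Joint ranges: [-2.96, 2.96], [-0.34, 2.1], [-1.41, 1.46], [0.24, 2.44], [-1.37, 4.51], [0.17, 1.92], [-2.96, 2.96]. Speed limits (rad/s): [2.39, 2.39, 3.14, 3.14, 3.14, 3.14, 3.14].

### API

Orientations are given as a rotation vector (axis times angle).
In Python, from bench import r, optics gives the robot as it stands.
- The arm moves only by the shell command python3 -m creep 'ROWS' [FORCE]. ROWS is a JSON object whose one key "rows" holds a list of rows, each a list of 7 numbers: the shift along the tool's x, y, z in units of 25 mm (1.0 is 25 mm), then the turn, a rotation vector about the tool's x, y, z in units of 8 degrees (1.0 is 8 degrees), then the finger opening in mm, from 0 to 85.4. A call has 1 to 10 rows; each row is the pose to reach, as a shift and turn from the pose commanded when the call began, along the tool's axes at that moment; what a row does not reach only later rows make up. A row lasts 1/8 s, in which the tool goes at most 62.5 mm and 10.7 degrees, less where a joint would pass 70% of its speed; a pose out of reach is approached as far as the arm can. A call with a gripper value outside its range is refused whole. The fingers move at their own pace and stop on an object; FORCE is the grip in N (left out, the last holds). Time passes only in rows, so rows that repeat a pose let the fingers close. It gives the time, the measured TCP pose, the force, the opening and the grip force at its end, in the units of the state.
- r.get_obs(): the state, without advancing time (a new reading comes with each control period).
- optics.grab_frame(name): name is "scene" or "top" or "wrist"; returns a dict with "color" (420x560x3 uint8, blue, green, red), "K" (3x3 intrinsics, pixels), "R" (3x3) and "t" (3): a world point X has camera coordinates R X + t. Camera axes: x right, y down, z forward; pixel columns grow to the right and rows downward; lengths in m; the calibration is good to about 2 mm. A picture is of the moment at which its call begins. There is no depth.
- r.hand_in(): hands the job in; it is judged then, once.
The state is a dict: "clock": time; "joints": joint angles; "qvel": joint speeds; "tau": joint torques, N m; "tcp_pos": TCP position; "orientation": TCP orientation; "contact_force": force on the tool from outside, world axes, zero at the start; "moment": the same for the moment, N m; "grip_width": finger opening in m; "gripper_force": force on a finger pad.
Only numpy, scipy, OpenCV 4.12 (cv2) and the standard library are available. Lean on these libraries where they do the work, as an engineer would, in place of code of your own. Each camera call takes 0.05 s, during which the arm holds its last target. There are 200 camera calls.

### The job

Fit the new water-filter cartridge: pick it up from the draining tray, lay it in the V-shaped cradle of the filter unit with its flat end facing the steel stop but still clear of it, then push it along the cradle until the flat end meets the stop squarely, and lean on it there steadily for about a second with roughly a kilo and a half of push (never more than two and a half on the stop). Put it down gently, leave it lying home against the stop and down in the V, and leave the other things on the bench where they are.

Things in the scene. Friction and masses are not known exactly. Their poses are not given: they have to be found in the camera images.
- cartridge: White plastic cylinder, 40 mm diameter, 150 mm long, a grey band at each end, 0.2 to 0.33 kg. Origin on its axis, mid-length; x along the axis to the flat end (x = +75 mm). At x = -75 mm a grey stub, 24 mm diameter, 12 mm long, sticks out. It starts lying between two rails of the tray, axis about 31 mm above the bench, flat end pointing roughly to +y. Its roll does not matter.
- nose (a point): Centre of the cartridge's flat end.
- tail (a point): Centre of the outer face of the cartridge's grey stub (12 mm beyond the end of the cylinder): the face to push on. Home, it is at x = -77 mm of the unit, 9 mm behind the rear saddle.
- tray: Aluminium draining tray, fixed, 240 x 130 mm, rim 12 mm high, with two steel rails along its x, 200 mm long, 8 mm thick, tops 16 mm above the bench, 15 mm either side of its middle line; the cartridge lies between them. Origin under its centre on the bench.
- unit: Filter unit, fixed: grey base plate 12 mm thick, two V-saddles with steel flanks, white head. Origin on the bench midway between the saddles; x along the V towards the stop, z up. Saddles at x = -50 and +50 mm, each 35 mm long, 64 mm wide, 48 mm high: 65 mm between them is free for fingers. Stop face at x = 85 mm. Head: x = 108 to 178 mm, 110 mm high.
- stop: Fixed square steel collar on the unit, 50 mm wide with a 30 mm opening: the solid back stop. Origin in its face on the seated cartridge's axis; x points into the unit. The push that reaches it must be at least 6 N for 0.5 s and never 25 N. Sliding in the V takes about 1 to 2 N (more if the push also bears down on the cartridge) and the valve 2 to 3 N more.
- mug: White mug, 80 mm wide, 95 mm high; origin under its centre. Bystander.
- jar: Amber glass jar, 60 mm wide, 85 mm high; origin under its centre. Bystander.
- soap: Clear bottle, 56 mm wide, 150 mm high; origin under its centre. Bystander.
- can: Food can, 68 mm wide, 100 mm high; origin under its centre. Bystander.
- bowl: Blue bowl, 120 mm wide, 55 mm high; origin under its centre. Bystander.
- spoon: Steel spoon lying on the bench. Bystander.
- block: Small wooden block 90 x 60 x 30 mm; origin under its centre. Bystander.
- vee (a point): Point on the seated cartridge's axis above the unit's origin, 50 mm above the bench: a cartridge down on both flanks has its axis through here, along the unit's x. Home, its origin is 10 mm beyond this point; laid with its origin about 12 mm before it, it is clear of valve and stop.
- valve_face (a point): Centre of the face of the black rubber valve, 26 mm diameter, in the stop's opening. It starts 4 to 6 mm proud of the stop, is stiff, slides in under 2 to 3 N and stays where pushed. So the first touch is the valve; the solid stop comes after it.
Things that resemble listed ones, but are neither listed nor needed, are in the scene too. What is shaped like the cartridge but black is not meant.

How it is judged:
By the outcome, as a careful person would: the job done as asked, in the order asked, and still so for the second after the job is handed in, with the robot touching nothing.
It also fails if it takes over 69 s, if anything falls off the work surface, if the arm or the gripper's body presses on something with over 40 N, if the wrist force passes 120 N, or if a joint passes its speed limit or range.

## Working session

There is one attempt and no reset: what is moved stays moved. The work goes in short steps, Python scripts to look and compute and a shell command to move; the robot and the scene stay as the last step left them, time stands still between calls to the robot, and variables do not carry over. Pictures are saved under pics/ and viewed, at most 10 in all, crops included, and the job is handed in when it is done.

```bash
ls; mkdir -p pics
python3 - <<'E'
from bench import r, optics
import cv2, numpy as np, pickle
print(r.get_obs(), r.tcp_to_tips)
fr={}
for n in("scene","top","wrist"):
    f=optics.grab_frame(n); fr[n]=f; cv2.imwrite(f"pics/a_{n}.png",f["color"])
    print(n,f["K"].round(1).tolist(),f["R"].round(3).tolist(),f["t"].round(3).tolist())
pickle.dump(fr,open("fr0.pkl","wb"))
E
```

```text
pics
{'clock': 0.0, 'joints': array([-1.36509274,  0.47781008,  0.02232611,  1.55645763, -0.01150681,
        1.10929873, -0.08310046]), 'qvel': array([-0.00043797, -0.00196787, -0.00041093,  0.00213642,  0.00100635,
       -0.00206206, -0.00011675]), 'tau': array([ 8.28466054e-04, -5.96461451e+01,  1.60798654e+00, -2.81193852e+01,
        1.24190294e-02,  9.49870358e-03, -1.56503990e-05]), 'tcp_pos': array([0.20818211, 0.64148229, 0.23831614]), 'orientation': array([-4.90828975e-01, -3.10284604e+00,  2.88792651e-03]), 'contact_force': array([ 0.12108985, -0.08312779,  0.12513786]), 'moment': array([-0.0034312 , -0.0247848 , -0.03010515]), 'gripper_force': 0.0, 'grip_width': 0.0851624751759365} 0.008
scene [[389.6, 0.0, 278.1], [0.0, 389.6, 212.6], [0.0, 0.0, 1.0]] [[-0.016, 1.0, -0.015], [0.634, -0.002, -0.773], [-0.773, -0.022, -0.634]] [-0.02, -0.312, 1.549]
top [[401.7, 0.0, 278.5], [0.0, 401.7, 208.0], [0.0, 0.0, 1.0]] [[-0.023, -1.0, -0.016], [-0.998, 0.024, -0.064], [0.064, 0.015, -0.998]] [0.034, 0.549, 1.033]
wrist [[361.2, 0.0, 281.3], [0.0, 361.2, 208.7], [0.0, 0.0, 1.0]] [[0.308, 0.951, -0.002], [0.912, -0.295, 0.285], [0.271, -0.089, -0.958]] [-0.675, -0.037, 0.38]
```

View pics/a_top.png

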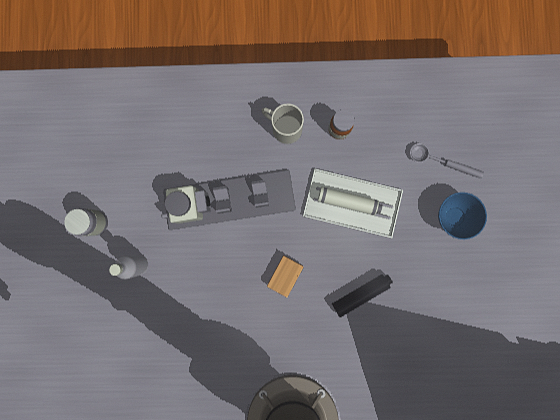

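View pics/a_scene.png

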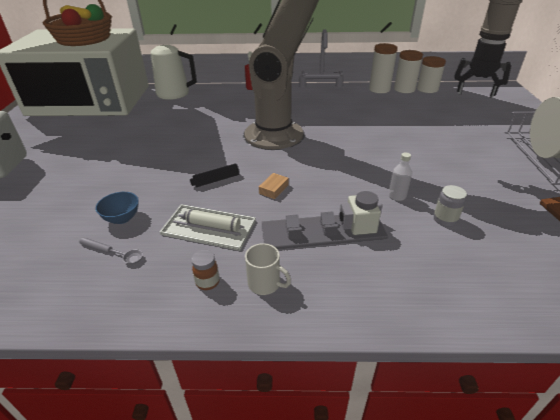

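Top view: the white cartridge is at about (347,203) in the tray, and the unit is at (232,198) with its head at (183,203). Lookalikes are the black cylinder at top (362,293) / scene (215,175), and nothing else cylindrical and white lies down. I choose the white one in the tray, scene (213,220), and check it in a close crop.

```bash
cat > h.py <<'E'
import numpy as np, cv2
from scipy.spatial.transform import Rotation as Rot
def ray(f,uv):
    d=f["R"].T@np.linalg.solve(f["K"],[uv[0],uv[1],1.]); return -f["R"].T@f["t"], d/np.linalg.norm(d)
def onz(f,uv,z):
    o,d=ray(f,uv); return o+d*(z-o[2])/d[2]
def tri(*fu):
    A=np.zeros((3,3));b=np.zeros(3)
    for f,uv in fu:
        o,d=ray(f,uv);P=np.eye(3)-np.outer(d,d);A+=P;b+=P@o
    X=np.linalg.solve(A,b)
    return X,[1e3*np.linalg.norm(np.cross(X-ray(f,uv)[0],ray(f,uv)[1])) for f,uv in fu]
def proj(f,X):
    c=f["R"]@np.asarray(X)+f["t"]; p=f["K"]@c; return p[:2]/p[2]
def steps(o,X,Rg=None):
    """shift in tool units (and turn units) from tool pose to world X, Rg"""
    R=Rot.from_rotvec(o["orientation"]); s=R.inv().apply(np.asarray(X)-o["tcp_pos"])/0.025
    t=np.degrees((R.inv()*Rg).as_rotvec())/8 if Rg is not None else np.zeros(3)
    return s.round(2),t.round(2)
E
python3 - <<'E'
import pickle,cv2,numpy as np
from h import *
fr=pickle.load(open("fr0.pkl","rb"));t=fr["top"];s=fr["scene"]
for n,uv,z in[("cart+",(322,197),.031),("cart-",(384,210),.031),("unit base corner",(294,170),.012),("unit base corner2",(296,211),.012),("head",(178,203),.11),("black",(362,293),.02)]: print(n,onz(t,uv,z).round(3))
a=cv2.resize(t["color"][155:250,150:410],None,fx=3,fy=3,interpolation=2)
b=cv2.resize(s["color"][180:260,150:410],None,fx=3,fy=3,interpolation=2)
cv2.imwrite("pics/b.png",np.vstack([a,b]));print(a.shape,b.shape)
E
```

```text
cart+ [ 0.574 -0.092  0.031]
cart- [ 0.537 -0.25   0.031]
unit base corner [ 0.649 -0.022  0.012]
unit base corner2 [ 0.541 -0.025  0.012]
head [0.561 0.26  0.11 ]
black [ 0.325 -0.188  0.02 ]
(285, 780, 3) (240, 780, 3)
```

View pics/b.png

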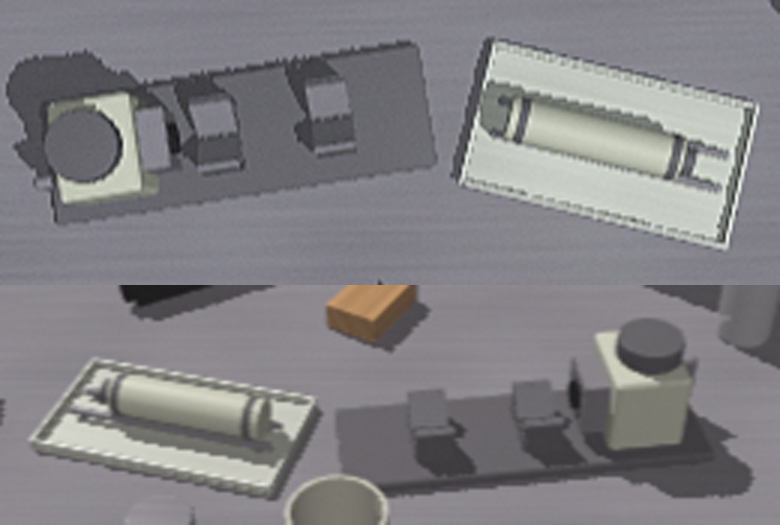

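The crop confirms it: a white cylinder with grey bands in the tray. Its flat end is at top ≈(318,194), pointing to +y, and its stub is at ≈(382,209). The unit's black valve is at crop (173,135) → top (208,200). Next I'll work out the wrist-camera geometry and the move to a hover pose.

Run:
```python
import pickle
from h import *
from bench import r
fr=pickle.load(open("fr0.pkl","rb"));t=fr["top"];s=fr["scene"];w=fr["wrist"]
o=r.get_obs();R=Rot.from_rotvec(o["orientation"])
C=-w["R"].T@w["t"]; print("cam in tool",R.inv().apply(C-o["tcp_pos"]).round(3),"cam axes in tool\n",(R.inv().as_matrix()@w["R"].T).round(3))
T=lambda x,y:(150+x/3,155+y/3); S=lambda x,y:(150+x/3,180+(y-285)/3)
for n,a,b in[("frontband",T(523,122),S(252,413)),("rearband",T(677,158),S(116,390)),("valve",T(172,138),S(574,394))]: 
    X,e=tri((t,a),(s,b));print(n,X.round(4),np.round(e,1))
yaw=np.radians(77);Rg=Rot.from_matrix(np.array([[np.cos(yaw),np.sin(yaw),0],[np.sin(yaw),-np.cos(yaw),0],[0,0,-1]]).T.T) 
print(Rg.as_matrix().round(2))
print(steps(o,[0.56,-0.06,0.30],Rg), steps(o,[0.555,-0.17,0.25],Rg))
```

```text
cam in tool [ 0.073  0.001 -0.135] cam axes in tool
 [[ 0.001 -0.958 -0.285]
 [ 1.     0.001  0.   ]
 [ 0.    -0.285  0.958]]
frontband [ 0.577  -0.0957  0.0341] [2.3 2.3]
rearband [ 0.543  -0.2276  0.0339] [0.9 0.9]
valve [0.5695 0.2025 0.0499] [1.2 1.2]
[[ 0.22  0.97  0.  ]
 [ 0.97 -0.22  0.  ]
 [ 0.    0.   -1.  ]]
(array([-22.05, -22.36,  -2.43]), array([-1.000e-02,  1.000e-02,  1.063e+01])) (array([-23.21, -26.6 ,  -0.42]), array([-1.000e-02,  1.000e-02,  1.063e+01]))
```

```bash
python3 -m creep '{"rows":[[-1.6,-1.6,-0.3,0,0,0.7,85],[-3.2,-3.2,-0.6,0,0,1.4,85],[-4.8,-4.8,-0.9,0,0,2.2,85],[-6.4,-6.4,-1.2,0,0,3.0,85],[-8.0,-8.0,-1.6,0,0,3.8,85],[-9.6,-9.6,-2.0,0,0,4.6,85],[-11.0,-11.2,-2.2,0,0,5.3,85],[-11.0,-11.2,-2.2,0,0,5.3,85]]}'
cat > go.py <<'E'
import sys; from h import *; from bench import r
x,y,z,yaw=map(float,sys.argv[1:5]);a=np.radians(yaw);c,s=np.cos(a),np.sin(a)
o=r.get_obs();print(o["clock"],o["tcp_pos"].round(4),o["joints"].round(2),o["grip_width"].round(4),o["contact_force"].round(2));print(steps(o,[x,y,z],Rot.from_matrix([[c,s,0],[s,-c,0],[0,0,-1]])))
E
python3 go.py 0.555 -0.165 0.25 76
```

```text
clock: 1.15
tcp_pos: [0.3855, 0.2867, 0.2948]
orientation: [1.591, 2.708, 0.001]
contact_force: [-0.5, 0.8, -0.6]
grip_width: 0.0848
gripper_force: 0.0Traceback (most recent call last):
  File "go.py", line 3, in <module>
    o=r.get_obs();print(o["clock"],o["tcp_pos"].round(4),o["joints"].round(2),o["grip_width"].round(4),o["contact_force"].round(2));print(steps(o,[x,y,z],Rot.from_matrix([[c,s,0],[s,-c,0],[0,0,-1]])))
                                                                              ^^^^^^^^^^^^^^^^^^^^^
AttributeError: 'float' object has no attribute 'round'
```

```bash
sed -i 's/o\["grip_width"\].round(4)/round(o["grip_width"],4)/' go.py; python3 go.py 0.555 -0.165 0.25 76
```

```text
1.15 [0.3855 0.2867 0.2948] [-1.05  0.09  0.3   1.95 -0.03  1.1  -0.23] 0.0848 [-0.52  0.85 -0.57]
(array([-19.08,  -2.88,   1.8 ]), array([0.01, 0.  , 5.39]))
```

```bash
python3 -m creep '{"rows":[[-1.6,-0.3,0,0,0,0.8,85],[-3.4,-0.6,0,0,0,1.7,85],[-5.2,-0.9,0,0,0,2.6,85],[-7.0,-1.2,0,0,0,3.5,85],[-8.8,-1.5,0,0,0,4.4,85],[-10.4,-1.7,0,0,0,5.4,85],[-11,-1.8,0,0,0,5.4,85],[-11,-1.8,0,0,0,5.4,85],[-11,-1.8,0,0,0,5.4,85]]}'
python3 - <<'E'
from bench import optics
import pickle,cv2
f=optics.grab_frame("wrist");pickle.dump(f,open("w1.pkl","wb"));cv2.imwrite("pics/w1.png",f["color"])
E
python3 go.py 0.56 -0.165 0.25 76
```

```text
clock: 2.28
tcp_pos: [0.48, 0.0311, 0.294]
orientation: [-2.466, -1.946, 0.001]
contact_force: [-1.0, 0.2, -0.0]
grip_width: 0.085
gripper_force: 0.0
2.325 [0.48   0.0311 0.2941] [-0.74  0.09  0.59  1.97 -0.06  1.1  -0.36] 0.0849 [0.04 0.15 0.19]
(array([-6.89,  4.94,  1.76]), array([-0.  , -0.  ,  0.07]))
```

View pics/w1.png

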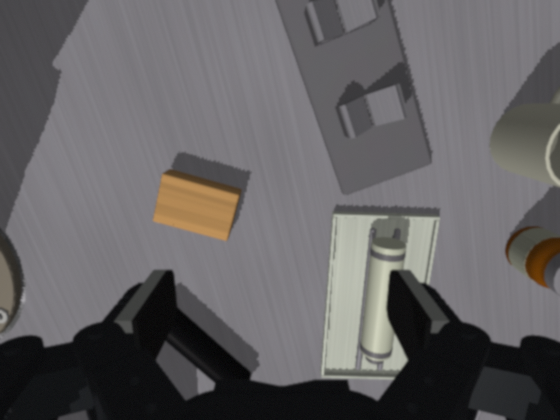

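The wrist view shows the cartridge lying from (390,238) at the flat end to (376,358) at the stub, and the rear saddle at (372,110). I'll look over the unit next, then at the cartridge.

```bash
python3 go.py 0.58 0.07 0.31 97
```

```text
2.325 [0.48   0.0311 0.2941] [-0.74  0.09  0.59  1.97 -0.06  1.1  -0.36] 0.0849 [0.04 0.15 0.19]
(array([ 2.44,  3.53, -0.64]), array([-0.  , -0.  , -2.55]))
```

```bash
python3 -m creep '{"rows":[[1.2,1.7,-0.3,0,0,-1.2,85],[2.4,3.5,-0.6,0,0,-2.55,85],[2.4,3.5,-0.6,0,0,-2.55,85],[2.4,3.5,-0.6,0,0,-2.55,85],[2.4,3.5,-0.6,0,0,-2.55,85]]}'
python3 - <<'E'
from bench import optics
import pickle,cv2
f=optics.grab_frame("wrist");pickle.dump(f,open("w2.pkl","wb"));cv2.imwrite("pics/w2.png",f["color"])
E
python3 go.py 0.56 -0.165 0.25 76
```

```text
clock: 2.95
tcp_pos: [0.5784, 0.0671, 0.3093]
orientation: [-2.086, -2.348, 0.0]
contact_force: [0.7, 0.4, 0.5]
grip_width: 0.0849
gripper_force: 0.0
3.0 [0.5785 0.0671 0.3094] [-0.67  0.29  0.56  1.73 -0.17  1.17  0.06] 0.085 [-0.64  0.12 -0.16]
(array([-9.13, -1.83,  2.37]), array([-0.  , -0.01,  2.6 ]))
```

View pics/w2.png

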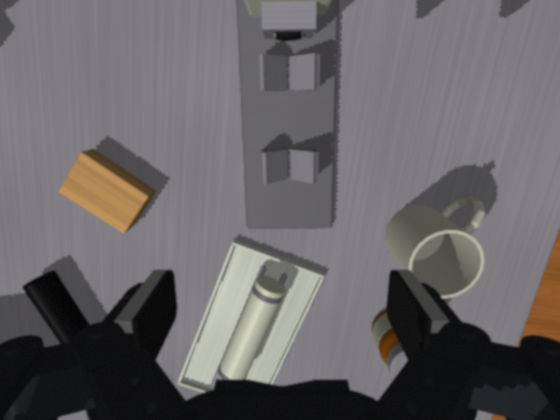

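The view shows the unit's V saddles at (290,70) and (290,166), the collar at (289,15) and the valve at (288,36). The cartridge's flat end is at (268,288). Now I measure the V line and move over the cartridge.

```bash
python3 -m creep '{"rows":[[-2.2,-0.5,0.5,0,0,0.6,85],[-4.4,-1,1,0,0,1.2,85],[-6.6,-1.4,1.6,0,0,1.8,85],[-8.6,-1.8,2.2,0,0,2.4,85],[-9.1,-1.8,2.4,0,0,2.6,85],[-9.1,-1.8,2.4,0,0,2.6,85],[-9.1,-1.8,2.4,0,0,2.6,85],[-9.1,-1.8,2.4,0,0,2.6,85]]}'
python3 - <<'E'
from bench import optics
import pickle,cv2
from h import *
f=optics.grab_frame("wrist");pickle.dump(f,open("w3.pkl","wb"));cv2.imwrite("pics/w3.png",f["color"])
w=pickle.load(open("w2.pkl","rb"));g=cv2.GaussianBlur(cv2.cvtColor(w["color"],6),(3,3),0).astype(float)
gx=np.gradient(g,axis=1);gy=np.gradient(g,axis=0)
P=[]
for r0,r1 in((58,86),(156,178)):
    v=[(278+np.argmax(gx[r,278:302]),r) for r in range(r0,r1)]; 
    p=np.median(v,axis=0); X=onz(w,p,.0217); P.append(X); print("valley",p,X.round(4), "std",np.std(np.array(v)[:,0]).round(1))
d=P[0]-P[1];print("len (100 if full)",np.linalg.norm(d),"yaw",np.degrees(np.arctan2(d[1],d[0])))
# saddle row edges on right flank (bright) col 300-314
for a,b in((45,60),(82,98),(142,160),(174,192)):
    k=np.abs(gy[a:b,300:314].mean(1));r=a+k.argmax();X=onz(w,(308,r),.04);print("saddle edge row",r,X.round(4))
for rr in(70,166):
  print(rr,[(c,int(gx[rr,c])) for c in range(250,330) if abs(gx[rr,c])>7])
E
```

```text
clock: 4.0
tcp_pos: [0.5624, -0.1621, 0.2496]
orientation: [-2.472, -1.938, -0.002]
contact_force: [-0.2, -0.4, -0.5]
grip_width: 0.085
gripper_force: 0.0
valley [289.   71.5] [0.5742 0.1721 0.0217] std 0.4
valley [290.  166.5] [0.5885 0.0679 0.0217] std 0.4
len (100 if full) 0.10519973334933395 yaw 97.79754795068226
saddle edge row 54 [0.5914 0.19   0.04  ]
saddle edge row 89 [0.5963 0.1558 0.04  ]
saddle edge row 151 [0.6054 0.0907 0.04  ]
saddle edge row 182 [0.6103 0.0557 0.04  ]
70 [(262, -9), (263, -13), (264, -10), (288, 10), (289, 11), (290, 8), (313, -9), (314, -12), (315, -9), (319, -8), (320, -9)]
166 [(265, -11), (266, -12), (267, -8), (289, 12), (290, 14), (291, 11), (312, -9), (313, -12), (314, -8), (318, -8), (319, -8)]
```

View pics/w3.png

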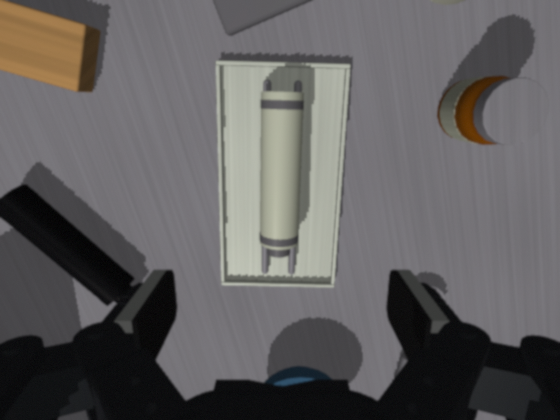

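Run:
```python
import pickle
from h import *
w=pickle.load(open("w3.pkl","rb"));w2=pickle.load(open("w2.pkl","rb"));w1=pickle.load(open("w1.pkl","rb"));fr=pickle.load(open("fr0.pkl","rb"))
im=w["color"].astype(float);g=cv2.GaussianBlur(im.mean(2),(3,3),0);gx=np.gradient(g,axis=1);gy=np.gradient(g,axis=0)
for rr in(104,130,170,210,240):
  print(rr,[(c,int(gx[rr,c])) for c in range(240,325) if abs(gx[rr,c])>8])
print("rows",[(rr,int(gy[rr,276:288].mean())) for rr in range(80,275) if abs(gy[rr,276:288].mean())>6])
# zoomed numbers in w1 along the axis
g1=cv2.GaussianBlur(w1["color"].astype(float).mean(2),(3,3),0)
prof=[(rr,int(g1[rr,int(390-(rr-238)*14/120)])) for rr in range(228,272,2)];print("w1",prof)
for rr in(275,): 
  gg=np.gradient(g1,axis=1);print([(c,int(gg[rr,c])) for c in range(350,430) if abs(gg[rr,c])>8])
# rear-saddle height check: near rear edge w2 vs w1
print("w1 px of rear valley hyp",proj(w1,[.5885,.0679,.0217]).round(1),"V top rear-right hyp",proj(w1,[.6103,.0557,.04]).round(1))
```

```text
104 [(258, -10), (259, -20), (260, -28), (261, -23), (262, -10), (302, 10), (303, 16), (304, 13), (310, 9), (311, 14), (312, 15), (313, 12)]
130 [(259, -8), (260, -12), (261, -9), (310, 14), (311, 19), (312, 16), (313, 8)]
170 [(259, -11), (260, -11), (297, -8), (308, 8), (309, 16), (310, 20), (311, 15)]
210 [(258, -9), (259, -13), (260, -10), (295, -8), (296, -8), (307, 15), (308, 20), (309, 17), (310, 9)]
240 [(258, -18), (259, -28), (260, -27), (261, -15), (296, 13), (297, 30), (298, 35), (299, 25), (300, 10)]
rows [(90, 12), (91, 17), (92, 14), (93, 7), (98, -9), (99, -18), (100, -21), (101, -15), (102, -6), (107, 9), (108, 18), (109, 21), (110, 14), (111, 6), (237, -7), (238, -15), (239, -20), (240, -17), (241, -8), (245, 12), (246, 19), (247, 13), (249, -16), (250, -19), (251, -12), (255, 14), (256, 22), (257, 23), (258, 15), (259, 7), (274, -12)]
w1 [(228, 108), (230, 107), (232, 108), (234, 107), (236, 100), (238, 87), (240, 82), (242, 82), (244, 82), (246, 84), (248, 119), (250, 177), (252, 189), (254, 165), (256, 120), (258, 110), (260, 129), (262, 175), (264, 193), (266, 193), (268, 193), (270, 192)]
[(363, -12), (364, -21), (365, -20), (366, -9), (370, 9), (371, 8), (387, -18), (388, -35), (389, -45), (390, -39), (391, -22), (399, 9), (400, 11), (401, 10), (412, 15), (413, 24), (414, 26), (415, 20), (416, 11), (424, -16), (425, -15), (427, 15), (428, 12)]
w1 px of rear valley hyp [370.6 113. ] V top rear-right hyp [397.2 120.3]
```

```bash
python3 - <<'E'
import pickle
from h import *
w=pickle.load(open("w3.pkl","rb"));w1=pickle.load(open("w1.pkl","rb"));fr=pickle.load(open("fr0.pkl","rb"))
X,e=tri((w,(281.7,104.5)),(w1,(388,258)));print("front band crest tri",X.round(4),e)
A=onz(w,(281.7,104.5),.051);B=onz(w,(278.8,242.7),.051)
F=onz(w,(282,91),.051);E=onz(w,(278.6,248),.051)
print(A,B,"F",F,"E",E,np.linalg.norm(F-E)); d=A-B;yaw=np.degrees(np.arctan2(d[1],d[0]));print("yaw",yaw)
# lateral at axis height: silhouette mid rays
a=onz(w,(281.7,104.5),.031);b=onz(w,(278.8,242.7),.031);print("axis hgt",a,b,np.degrees(np.arctan2(*(a-b)[1::-1])),"mid",(F+E)/2)
E
python3 go.py 0.56 -0.165 0.10 76
```

```text
front band crest tri [ 0.5778 -0.0942  0.046 ] [np.float64(1.7129859937105243), np.float64(1.7129859937105514)]
[ 0.57934023 -0.09350148  0.051     ] [ 0.54519883 -0.22088086  0.051     ] F [ 0.58231085 -0.08247509  0.051     ] E [ 0.54364411 -0.22633949  0.051     ] 0.1489700665443457
yaw 74.99572178027724
axis hgt [ 0.5793286  -0.09365032  0.031     ] [ 0.54314443 -0.22865118  0.031     ] 74.99572178027726 mid [ 0.56297748 -0.15440729  0.051     ]
4.05 [ 0.5623 -0.1624  0.2496] [-0.35  0.37  0.69  1.8  -0.27  1.06  0.19] 0.0848 [ 0.46  0.79 -0.24]
(array([-0.13, -0.07,  5.98]), array([ 0.  , -0.01,  0.02]))
```

```bash
python3 go.py 0.563 -0.154 0.027 75
```

```text
4.05 [ 0.5623 -0.1624  0.2496] [-0.35  0.37  0.69  1.8  -0.27  1.06  0.19] 0.0848 [ 0.46  0.79 -0.24]
(array([ 0.33, -0.06,  8.9 ]), array([ 0.  , -0.01,  0.15]))
```

```bash
python3 -m creep '{"rows":[[0.33,-0.06,1.5,0,0,0.15,85],[0.33,-0.06,3,0,0,0.15,85],[0.33,-0.06,4.5,0,0,0.15,85],[0.33,-0.06,6,0,0,0.15,85],[0.33,-0.06,7.2,0,0,0.15,85],[0.33,-0.06,8.2,0,0,0.15,75],[0.33,-0.06,8.9,0,0,0.15,70],[0.33,-0.06,8.9,0,0,0.15,65],[0.33,-0.06,8.9,0,0,0.15,60],[0.33,-0.06,8.9,0,0,0.15,55]]}' 40 && python3 go.py 0.563 -0.154 0.027 75
```

```text
clock: 5.3
tcp_pos: [0.5631, -0.1557, 0.0278]
orientation: [2.494, 1.908, 0.002]
contact_force: [0.2, -0.2, -0.3]
grip_width: 0.0549
gripper_force: 0.0
5.3 [ 0.5631 -0.1557  0.0278] [-0.21  0.67  0.5   1.95 -0.51  0.65  0.35] 0.0549 [ 0.16 -0.16 -0.26]
(array([ 0.06, -0.02,  0.03]), array([ 0.01, -0.  , -0.02]))
```

```bash
python3 -m creep '{"rows":[[0,0,0,0,0,0,50],[0,0,0,0,0,0,45],[0,0,0,0,0,0,38],[0,0,0,0,0,0,34],[0,0,0,0,0,0,30],[0,0,0,0,0,0,30],[0,0,0,0,0,0,30],[0,0,0,0,0,0,30]]}' 40 && python3 -m creep '{"rows":[[0,0,-0.1,0,0,0,30],[0,0,-0.3,0,0,0,30],[0,0,-0.6,0,0,0,30],[0,0,-1,0,0,0,30],[0,0,-1.8,0,0,0,30],[0,0,-2.8,0,0,0,30],[0,0,-3.6,0,0,0,30],[0,0,-4,0,0,0,30],[0,0,-4,0,0,0,30]]}'; python3 go.py 0.5813 0.1205 0.15 97.7
```

```text
clock: 6.3
tcp_pos: [0.5629, -0.1557, 0.0273]
orientation: [2.495, 1.908, 0.001]
contact_force: [0.5, -0.6, 4.8]
grip_width: 0.0387
gripper_force: 39.6
clock: 7.42
tcp_pos: [0.5627, -0.1555, 0.1275]
orientation: [2.495, 1.908, 0.002]
contact_force: [0.5, -0.6, -2.6]
grip_width: 0.0387
gripper_force: 40.6
7.425 [ 0.5627 -0.1555  0.1275] [-0.29  0.52  0.61  1.91 -0.4   0.83  0.26] 0.0387 [ 0.5  -0.55 -2.63]
(array([10.85, -2.17, -0.9 ]), array([ 0.01, -0.  , -2.86]))
```

```bash
python3 go.py 0.5829 0.1086 0.13 97.7;  python3 -m creep '{"rows":[[0.6,-0.1,-0.2,0,0,-0.2,30],[1.8,-0.4,-0.3,0,0,-0.5,30],[3.2,-0.7,-0.3,0,0,-0.9,30],[4.6,-1.0,-0.3,0,0,-1.3,30],[6,-1.3,-0.3,0,0,-1.7,30],[7.4,-1.6,-0.3,0,0,-2.1,30],[8.8,-1.8,-0.2,0,0,-2.5,30],[9.8,-2,-0.1,0,0,-2.7,30],[10.3,-2.1,-0.1,0,0,-2.86,30],[10.4,-2.1,-0.1,0,0,-2.86,30]]}'; python3 -m creep '{"rows":[[0,0,0,0,0,0,30],[0,0,0,0,0,0,30],[0,0,0,0,0,0,30]]}'
python3 - <<'E'
from bench import optics
import pickle,cv2,numpy as np
F={n:optics.grab_frame(n) for n in("wrist","scene","top")};pickle.dump(F,open("f4.pkl","wb"))
cv2.imwrite("pics/c4.png",np.hstack([F["wrist"]["color"][60:420,150:430],cv2.resize(F["scene"]["color"][160:260,250:410],None,fx=3,fy=3,interpolation=2)[:,:480].copy() if False else cv2.resize(F["scene"]["color"][150:270,260:410],(450,360),interpolation=2)]))
E
python3 go.py 0.5829 0.1086 0.046 97.7
```

```text
7.425 [ 0.5627 -0.1555  0.1275] [-0.29  0.52  0.61  1.91 -0.4   0.83  0.26] 0.0387 [ 0.5  -0.55 -2.63]
(array([10.41, -1.98, -0.1 ]), array([ 0.01, -0.  , -2.86]))
clock: 8.68
tcp_pos: [0.5796, 0.1094, 0.1291]
orientation: [-2.066, -2.366, 0.001]
contact_force: [-0.5, -0.8, -2.0]
grip_width: 0.0385
gripper_force: 40.7
clock: 9.05
tcp_pos: [0.5797, 0.1082, 0.1294]
orientation: [2.069, 2.364, -0.0]
contact_force: [-0.5, -0.2, -3.3]
grip_width: 0.0386
gripper_force: 40.7
9.2 [0.5797 0.1088 0.1294] [-0.66  0.51  0.49  1.89 -0.32  0.83  0.13] 0.0385 [ 0.05 -0.64 -3.17]
(array([-0.02,  0.12,  3.33]), array([ 0., -0., -0.]))
```

View pics/c4.png

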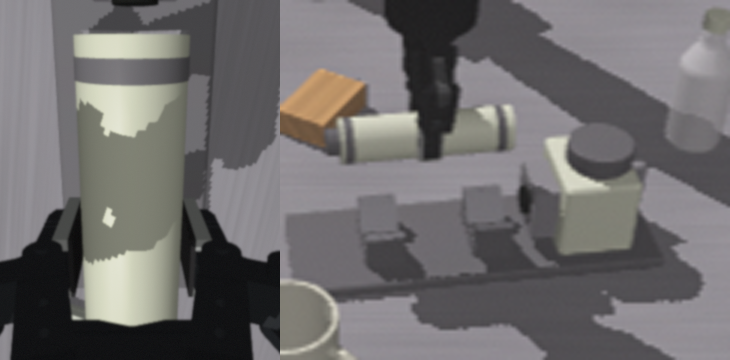

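Run:
```python
import pickle
from h import *
F=pickle.load(open("f4.pkl","rb"));s=F["scene"];w=F["wrist"]
u=np.array([np.cos(np.radians(97.7)),np.sin(np.radians(97.7)),0]);c=np.array([.5797,.1088,.133])
g=s["color"].astype(float).mean(2)
for k in(.063,-.069): print(proj(s,c+k*u+[0,0,0]).round(1), proj(w,c+k*u).round(1), proj(w,c+k*u+[0,0,.02]).round(1))
for x in(300,305,325,330):
    gg=np.gradient(cv2.GaussianBlur(g,(3,3),0),axis=0)[175:215,x];print(x,[(175+i,int(v)) for i,v in enumerate(gg) if abs(v)>9])
```

```text
[331.7 192.5] [281.1 129.4] [281.  134.4]
[281.7 196.7] [281.4 421.2] [281.4 462.7]
300 [(186, 12), (187, 23), (188, 18), (192, -9), (193, -10), (194, -10), (195, -10), (203, 11)]
305 [(185, 10), (186, 32), (187, 39), (188, 17), (202, 9), (203, 13)]
325 [(200, 9), (201, 14), (211, -13), (212, -14)]
330 [(184, 14), (185, 21), (186, 13), (189, -11), (190, -14), (191, -12), (200, 11), (201, 12), (211, -13), (212, -11)]
```

```bash
python3 - <<'E'
import pickle
from h import *
F=pickle.load(open("f4.pkl","rb"));w=F["wrist"];g=w["color"].astype(float).mean(2)
for rr in(56,60,64): print(rr,''.join(f"{int(v):4d}" for v in g[rr,258:312:2]))
u=np.array([-.134,.991]);n=np.array([.991,.134])
for c in(282,285,288):
    X=onz(w,(c,61),.05)[:2]-[.5813,.1205];print(c,"along",X@u,"lat",X@n)
E
python3 -m creep '{"rows":[[0,0.12,0.4,0,0,0,30],[0,0.12,1,0,0,0,30],[0,0.12,1.6,0,0,0,30],[0,0.12,2.2,0,0,0,30],[0,0.12,2.6,0,0,0,30],[0,0.12,2.8,0,0,0,30],[0,0.12,2.8,0,0,0,30],[0,0.12,2.8,0,0,0,30]]}'; python3 go.py 0.5829 0.1086 0.046 97.7
```

```text
56   85 115  52  26  26  28  29  31  29  28  30  29  30  29  27  28  27  26  23  23  22  20  19  15  15  55  74
60   91  88  40  26  26  28  29  29  28  28  30  27  29  28  27  28  25  24  22  24  20  20  15  13  17  57  82
64  113 107  71  36  24  22  20  20  19  18  20  19  20  19  20  22  20  21  22  23  23  28  30  37  51  87 111
282 along 0.08263275319896063 lat -0.002676107360357118
285 along 0.08263107299121289 lat -0.001015541050992141
288 along 0.08262939278771664 lat 0.0006450210566400875
clock: 10.2
tcp_pos: [0.5831, 0.1096, 0.0597]
orientation: [2.067, 2.365, 0.001]
contact_force: [0.5, -0.3, -3.1]
grip_width: 0.0387
gripper_force: 40.7
10.2 [0.5831 0.1096 0.0597] [-0.62  0.61  0.44  1.91 -0.38  0.7   0.18] 0.0387 [ 0.53 -0.25 -3.08]
(array([-0.04, -0.01,  0.55]), array([ 0.01, -0.  , -0.  ]))
```

```bash
python3 -m creep '{"rows":[[0,-0.02,0.1,0,0,0,30],[0,-0.02,0.2,0,0,0,30],[0,-0.02,0.3,0,0,0,30],[0,-0.02,0.36,0,0,0,30],[0,-0.02,0.4,0,0,0,30],[0,-0.02,0.4,0,0,0,30]]}';for i in 1; do python3 -m creep '{"rows":[[0,0,0.04,0,0,0,30],[0,0,0.04,0,0,0,30]]}'; python3 -m creep '{"rows":[[0,0,0.04,0,0,0,30],[0,0,0.04,0,0,0,30]]}'; python3 -m creep '{"rows":[[0,0,0.04,0,0,0,30],[0,0,0.04,0,0,0,30]]}'; done | grep -v orient
```

```text
clock: 10.95
tcp_pos: [0.5822, 0.1094, 0.0492]
orientation: [-2.067, -2.365, 0.0]
contact_force: [-1.0, -0.3, -2.3]
grip_width: 0.0385
gripper_force: 40.7
clock: 11.2
tcp_pos: [0.5822, 0.1095, 0.0483]
contact_force: [-0.9, 0.4, -3.5]
grip_width: 0.0387
gripper_force: 40.7
clock: 11.45
tcp_pos: [0.582, 0.1094, 0.0472]
contact_force: [-0.1, 0.2, -2.9]
grip_width: 0.0387
gripper_force: 40.8
clock: 11.7
tcp_pos: [0.5815, 0.1093, 0.0466]
contact_force: [-4.7, 0.0, 5.6]
grip_width: 0.0384
gripper_force: 41.3
```

```bash
(python3 -m creep '{"rows":[[0,-0.04,0,0,0,0,30],[0,-0.04,0,0,0,0,30]]}'; python3 -m creep '{"rows":[[0,-0.02,0.02,0,0,0,30],[0,-0.02,0.02,0,0,0,30]]}') | grep -v orient
```

```text
clock: 11.95
tcp_pos: [0.5815, 0.1093, 0.0466]
contact_force: [-2.5, -0.4, 3.5]
grip_width: 0.039
gripper_force: 41.2
clock: 12.2
tcp_pos: [0.5815, 0.1094, 0.0465]
contact_force: [-3.2, -0.1, 7.4]
grip_width: 0.0384
gripper_force: 41.7
```

```bash
(python3 -m creep '{"rows":[[0,-0.05,0,0,0,0,30],[0,-0.05,0,0,0,0,30]]}'; python3 go.py 0.5829 0.1086 0.046 97.7) | grep -v orient
```

```text
clock: 12.45
tcp_pos: [0.5814, 0.1093, 0.0466]
contact_force: [3.5, -0.9, 4.3]
grip_width: 0.0387
gripper_force: 41.2
12.45 [0.5814 0.1093 0.0466] [-0.61  0.62  0.42  1.92 -0.39  0.67  0.19] 0.0387 [ 3.48 -0.9   4.35]
(array([-0.04,  0.05,  0.02]), array([ 0.03,  0.  , -0.  ]))
```

It is down on both flanks, since the side force reversed sign. Now I release gently, rise and look.

```bash
(python3 -m creep '{"rows":[[0,0.025,0,0,0,0,36],[0,0.025,0,0,0,0,38],[0,0.025,0,0,0,0,40],[0,0.025,0,0,0,0,43],[0,0.025,0,0,0,0,46],[0,0.025,0,0,0,0,50],[0,0.025,0,0,0,0,55],[0,0.025,0,0,0,0,60],[0,0.025,0,0,0,0,60]]}' 20; python3 -m creep '{"rows":[[0,0,-0.3,0,0,0,60],[0,0,-0.9,0,0,0,60],[0,0,-1.7,0,0,0,60],[0,0,-2.7,0,0,0,60],[-0.5,0,-3.7,0,0,0,60],[-1.5,0,-4.4,0,0,0,60],[-3.5,0,-4.8,0,0,0,60],[-5,0,-5,0,0,0,60],[-5,0,-5,0,0,0,60],[-5,0,-5,0,0,0,60]]}') | grep -v orient
python3 - <<'E'
from bench import optics
import pickle,cv2,numpy as np
F={n:optics.grab_frame(n) for n in("wrist","scene","top")};pickle.dump(F,open("f5.pkl","wb"))
cv2.imwrite("pics/c5.png",np.hstack([F["wrist"]["color"][0:420,150:430],cv2.resize(F["scene"]["color"][150:290,250:420],(510,420),interpolation=2)]))
E
```

```text
clock: 13.58
tcp_pos: [0.58, 0.1092, 0.0458]
contact_force: [-0.0, -0.1, -0.1]
grip_width: 0.0602
gripper_force: 0.0
clock: 14.82
tcp_pos: [0.5966, -0.0151, 0.1711]
contact_force: [0.3, -0.0, -0.7]
grip_width: 0.0599
gripper_force: 0.0
```

View pics/c5.png

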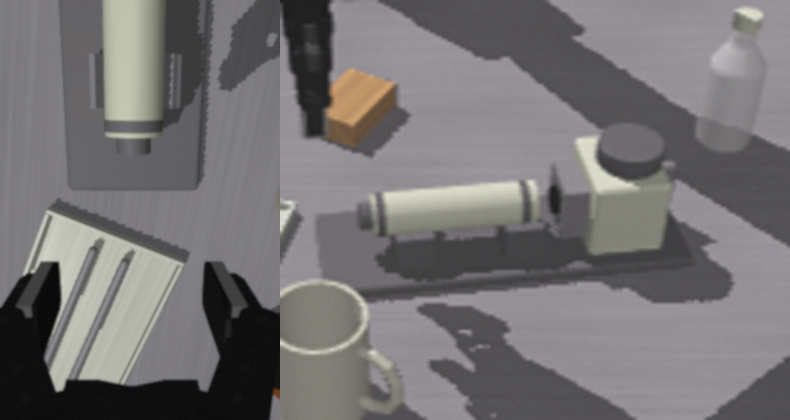

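```bash
python3 - <<'E'
import pickle
from h import *
from bench import r
F=pickle.load(open("f5.pkl","rb"));w=F["wrist"];g=cv2.GaussianBlur(w["color"].astype(float).mean(2),(3,3),0);gx=np.gradient(g,axis=1);gy=np.gradient(g,axis=0)
P=[]
for rr in(10,40,70,100,115,128,145):
    l=240+np.argmax(np.abs(gx[rr,240:275]));q=295+np.argmax(np.abs(gx[rr,295:325])); 
    if rr>140: l=260+np.argmax(np.abs(gx[rr,260:280]));q=290+np.argmax(np.abs(gx[rr,290:310]))
    X=onz(w,((l+q)/2,rr),.05);P.append(X[:2]);print(rr,l,q,X.round(4),np.round(g[rr,[l-3,l+3,q-3,q+3]]))
print([(rr,int(v)) for rr,v in enumerate(gy[:200,280:290].mean(1)) if abs(v)>6])
P=np.array(P);d=P[1]-P[4];print("yaw",np.degrees(np.arctan2(d[1],d[0])))
u=np.array([-.134,.991]);n=np.array([.991,.134]);
for z in(.05,.062):
  for row in(152,154): T=onz(w,(284.5,row),z)[:2];print(z,row,T.round(4),"along,lat from unit origin",((T-[.5813,.1205])@u).round(4),((T-[.5813,.1205])@n).round(4))
E
python3 go.py 0.5966 -0.0151 0.15 97.7
```

```text
10 253 315 [0.5811 0.1131 0.05  ] [102. 164.  91.  59.]
40 253 314 [0.5832 0.0957 0.05  ] [102. 162.  92.  59.]
70 253 320 [0.5876 0.0779 0.05  ] [ 80. 160.  68.  94.]
100 254 319 [0.5903 0.0589 0.05  ] [ 81. 163.  68.  99.]
115 255 312 [0.5896 0.0489 0.05  ] [103. 167.  95.  59.]
128 254 312 [0.5904 0.0401 0.05  ] [102.  88.  51.  87.]
145 265 300 [0.5916 0.0285 0.05  ] [102.  87.  56.  99.]
[(119, -14), (120, -21), (121, -20), (122, -12), (131, 10), (132, 19), (133, 22), (134, 15), (136, -6), (137, -18), (138, -24), (139, -17), (140, -7), (190, 8), (191, 8)]
yaw 97.78041946663593
0.05 152 [0.5937 0.0238] along,lat from unit origin -0.0975 -0.0007
0.05 154 [0.5939 0.0224] along,lat from unit origin -0.0989 -0.0007
0.062 152 [0.5934 0.0254] along,lat from unit origin -0.0959 -0.0008
0.062 154 [0.5936 0.024 ] along,lat from unit origin -0.0972 -0.0008
14.975 [ 0.5966 -0.0135  0.1706] [-0.48  0.47  0.53  1.84 -0.29  0.91  0.32] 0.0599 [-0.3   1.04 -0.62]
(array([-0.07, -0.01,  0.82]), array([-0.  , -0.  ,  0.01]))
```

```bash
(python3 -m creep '{"rows":[[0,0.04,0.6,0,0,0,30],[0,0.04,1.6,0,0,0,10],[0,0.04,2.6,0,0,0,0],[0,0.04,3.6,0,0,0,0],[0,0.04,4.4,0,0,0,0],[0,0.04,4.8,0,0,0,0],[0,0.04,4.8,0,0,0,0],[0,0.04,4.8,0,0,0,0],[0,0.04,4.8,0,0,0,0]]}' 20; python3 go.py 0.5937 0.0245 0.05 97.8) | grep -v orient
```

```text
clock: 16.1
tcp_pos: [0.5984, -0.0146, 0.0516]
contact_force: [-0.2, -0.6, -0.7]
grip_width: -0.0001
gripper_force: 0.0
16.1 [ 0.5984 -0.0146  0.0516] [-0.41  0.63  0.44  1.9  -0.4   0.7   0.41] -0.0001 [-0.16 -0.61 -0.74]
(array([1.57, 0.02, 0.07]), array([ 0.01, -0.  , -0.01]))
```

```bash
(python3 -m creep '{"rows":[[0.2,0,0.05,0,0,0,0],[0.4,0,0.05,0,0,0,0],[0.6,0,0.05,0,0,0,0],[0.75,0,0.05,0,0,0,0],[0.9,0,0.05,0,0,0,0],[0.9,0,0.05,0,0,0,0]]}'; for k in 1; do python3 -m creep '{"rows":[[0.06,0,0,0,0,0,0],[0.12,0,0,0,0,0,0]]}'; python3 -m creep '{"rows":[[0.06,0,0,0,0,0,0],[0.12,0,0,0,0,0,0]]}'; python3 -m creep '{"rows":[[0.06,0,0,0,0,0,0],[0.12,0,0,0,0,0,0]]}'; python3 -m creep '{"rows":[[0.06,0,0,0,0,0,0],[0.12,0,0,0,0,0,0]]}'; done) | egrep 'clock|tcp|cont'
```

```text
clock: 16.85
tcp_pos: [0.5948, 0.0082, 0.0495]
contact_force: [-0.3, 0.1, -0.2]
clock: 17.1
tcp_pos: [0.5944, 0.0106, 0.0495]
contact_force: [0.5, -0.4, 0.3]
clock: 17.35
tcp_pos: [0.594, 0.0134, 0.0496]
contact_force: [-0.4, -1.9, -0.0]
clock: 17.6
tcp_pos: [0.5936, 0.0166, 0.0496]
contact_force: [-0.7, -0.9, 0.1]
clock: 17.85
tcp_pos: [0.5932, 0.0197, 0.0496]
contact_force: [-0.4, -0.5, -0.1]
```

```bash
(python3 -m creep '{"rows":[[0.05,0,0,0,0,0,0],[0.1,0,0,0,0,0,0]]}'; python3 -m creep '{"rows":[[0.05,0,0,0,0,0,0],[0.1,0,0,0,0,0,0]]}'; python3 -m creep '{"rows":[[0.04,0,0,0,0,0,0],[0.08,0,0,0,0,0,0]]}';  python3 -m creep '{"rows":[[0.04,0,0,0,0,0,0],[0.08,0,0,0,0,0,0]]}') | egrep 'clock|tcp|cont'
```

```text
clock: 18.1
tcp_pos: [0.5929, 0.0222, 0.0496]
contact_force: [0.1, -1.0, 0.4]
clock: 18.35
tcp_pos: [0.5926, 0.0247, 0.0496]
contact_force: [-0.5, -1.0, 0.3]
clock: 18.6
tcp_pos: [0.5923, 0.0266, 0.0495]
contact_force: [0.7, -0.9, 0.8]
clock: 18.85
tcp_pos: [0.592, 0.0284, 0.0496]
contact_force: [0.3, -3.5, 0.2]
```

The valve is met, with the push at about 3.5 N. I'll go on in finer steps.

```bash
(python3 -m creep '{"rows":[[0.03,0,0,0,0,0,0],[0.05,0,0,0,0,0,0]]}'; python3 -m creep '{"rows":[[0.02,0,0,0,0,0,0],[0.04,0,0,0,0,0,0]]}'; python3 -m creep '{"rows":[[0.01,0,0,0,0,0,0],[0.02,0,0,0,0,0,0]]}';  python3 -m creep '{"rows":[[0.01,0,0,0,0,0,0],[0.02,0,0,0,0,0,0]]}') | egrep 'clock|tcp|cont'
```

```text
clock: 19.1
tcp_pos: [0.5919, 0.0292, 0.0496]
contact_force: [1.0, -3.7, 0.0]
clock: 19.35
tcp_pos: [0.5917, 0.0306, 0.0495]
contact_force: [1.9, -3.4, -0.1]
clock: 19.6
tcp_pos: [0.5916, 0.0312, 0.0495]
contact_force: [0.9, -3.0, -0.4]
clock: 19.85
tcp_pos: [0.5916, 0.0318, 0.0496]
contact_force: [0.1, -3.3, -0.5]
```

```bash
(for i in 1; do python3 -m creep '{"rows":[[0.01,0,0,0,0,0,0],[0.02,0,0,0,0,0,0]]}'; python3 -m creep '{"rows":[[0.01,0,0,0,0,0,0],[0.02,0,0,0,0,0,0]]}'; python3 -m creep '{"rows":[[0.01,0,0,0,0,0,0],[0.015,0,0,0,0,0,0]]}';  done) | egrep 'clock|tcp|cont'
```

```text
clock: 20.1
tcp_pos: [0.5915, 0.0323, 0.0496]
contact_force: [1.3, -3.0, -0.2]
clock: 20.35
tcp_pos: [0.5915, 0.0324, 0.0496]
contact_force: [0.3, -4.5, -0.7]
clock: 20.6
tcp_pos: [0.5915, 0.0324, 0.0496]
contact_force: [1.0, -5.3, -0.9]
```

The stop is met: the TCP has stalled and the force is rising slowly. I'll build the push up in small steps.

```bash
(for i in 1; do python3 -m creep '{"rows":[[0.01,0,0,0,0,0,0],[0.02,0,0,0,0,0,0]]}'; python3 -m creep '{"rows":[[0.01,0,0,0,0,0,0],[0.02,0,0,0,0,0,0]]}'; python3 -m creep '{"rows":[[0.01,0,0,0,0,0,0],[0.02,0,0,0,0,0,0]]}';  done) | egrep 'clock|tcp|cont'
```

```text
clock: 20.85
tcp_pos: [0.5915, 0.0324, 0.0496]
contact_force: [1.9, -6.8, -0.8]
clock: 21.1
tcp_pos: [0.5915, 0.0325, 0.0496]
contact_force: [1.7, -8.8, -0.6]
clock: 21.35
tcp_pos: [0.5914, 0.0324, 0.0496]
contact_force: [1.3, -8.8, -1.3]
```

```bash
(for i in 1; do python3 -m creep '{"rows":[[0.02,0,0,0,0,0,0],[0.04,0,0,0,0,0,0],[0.04,0,0,0,0,0,0]]}'; python3 -m creep '{"rows":[[0.02,0,0,0,0,0,0],[0.03,0,0,0,0,0,0],[0.03,0,0,0,0,0,0]]}';  done) | egrep 'clock|tcp|cont'
```

```text
clock: 21.72
tcp_pos: [0.5914, 0.0324, 0.0497]
contact_force: [1.4, -8.9, -0.1]
clock: 22.1
tcp_pos: [0.5914, 0.0324, 0.0497]
contact_force: [2.4, -12.2, -1.4]
```

```bash
(python3 -m creep '{"rows":[[0.02,0,0,0,0,0,0],[0.04,0,0,0,0,0,0],[0.04,0,0,0,0,0,0]]}'; python3 -m creep '{"rows":[[0.02,0,0,0,0,0,0],[0.04,0,0,0,0,0,0],[0.04,0,0,0,0,0,0]]}') | egrep 'clock|tcp|cont'
```

```text
clock: 22.48
tcp_pos: [0.5913, 0.0325, 0.0497]
contact_force: [1.9, -14.2, -1.2]
clock: 22.85
tcp_pos: [0.5913, 0.0325, 0.0498]
contact_force: [3.0, -15.4, -1.7]
```

```bash
(python3 -m creep '{"rows":[[0.02,0,0,0,0,0,0],[0.04,0,0,0,0,0,0],[0.04,0,0,0,0,0,0],[0.04,0,0,0,0,0,0],[0.04,0,0,0,0,0,0]]}'; python3 -m creep '{"rows":[[0,0,0,0,0,0,0],[0,0,0,0,0,0,0],[0,0,0,0,0,0,0],[0,0,0,0,0,0,0],[0,0,0,0,0,0,0],[0,0,0,0,0,0,0]]}') | egrep 'clock|tcp|cont'
python3 - <<'E'
from bench import optics
import pickle,cv2,numpy as np
F={n:optics.grab_frame(n) for n in("wrist","scene","top")};pickle.dump(F,open("f6.pkl","wb"))
E
```

```text
clock: 23.48
tcp_pos: [0.5912, 0.0325, 0.0498]
contact_force: [3.5, -18.4, -0.8]
clock: 24.22
tcp_pos: [0.5913, 0.0325, 0.0498]
contact_force: [2.6, -18.4, -1.9]
```

```bash
(python3 -m creep '{"rows":[[-0.06,0,0,0,0,0,0],[-0.12,0,0,0,0,0,0],[-0.18,0,0,0,0,0,0],[-0.24,0,0,0,0,0,0],[-0.3,0,0,0,0,0,0],[-0.5,0,0,0,0,0,0],[-0.9,0,0,0,0,0,0],[-1.5,0,0,0,0,0,0],[-1.5,0,0,0,0,0,0]]}'; python3 -m creep '{"rows":[[-0.2,0,-0.8,0,0,0,0],[-0.5,0,-2,0,0,0,0],[-0.9,0,-3.2,0,0,0,0],[-1.2,0,-4.4,0,0,0,0],[-1.2,0,-5,0,0,0,0],[-1.2,0,-5,0,0,0,0],[-1.2,0,-5,0,0,0,0],[-1.2,0,-5,0,0,0,0]]}') | egrep 'clock|tcp|cont'
python3 - <<'E'
from bench import optics
import pickle,cv2,numpy as np
F={n:optics.grab_frame(n) for n in("wrist","scene","top")};pickle.dump(F,open("f7.pkl","wb"))
cv2.imwrite("pics/c7.png",np.hstack([F["wrist"]["color"][0:420,170:410],cv2.resize(F["scene"]["color"][150:290,250:420],(510,420),interpolation=2)]))
cv2.imwrite("pics/t7.png",F["top"]["color"])
from h import *
w=F["wrist"];gy=np.gradient(cv2.GaussianBlur(w["color"].astype(float).mean(2),(3,3),0),axis=0)
print([(rr,int(v)) for rr,v in enumerate(gy[:230,280:290].mean(1)) if abs(v)>6])
# did bystanders move? top frames before/after
a=pickle.load(open("fr0.pkl","rb"))["top"]["color"];d=cv2.absdiff(a,F["top"]["color"]).max(2)
n,l,s,c=cv2.connectedComponentsWithStats((d>40).astype(np.uint8));print([(x[:4].tolist(),int(x[4])) for x in s[1:] if x[4]>25])
E
```

```text
clock: 25.5
tcp_pos: [0.5957, -0.0002, 0.0497]
contact_force: [0.5, -1.2, 0.0]
clock: 26.5
tcp_pos: [0.5988, -0.0271, 0.1734]
contact_force: [-0.1, 0.5, 1.1]
[(63, -7), (64, -17), (65, -24), (66, -20), (67, -10), (77, 13), (78, 23), (79, 23), (80, 13), (82, -6), (83, -17), (84, -24), (85, -20), (86, -11), (175, 9), (176, 8), (214, -6), (215, -7), (216, -9), (217, -9), (218, -6), (227, 9), (228, 16), (229, 21)]
[([0, 70, 262, 285], 21652), ([222, 118, 161, 269], 13179), ([331, 123, 14, 13], 94), ([205, 183, 59, 26], 799), ([69, 209, 24, 20], 258), ([96, 224, 9, 5], 27), ([0, 278, 11, 23], 155), ([209, 358, 50, 30], 552), ([258, 360, 10, 9], 27), ([189, 363, 56, 57], 905), ([261, 377, 64, 43], 1640)]
```

View pics/c7.png

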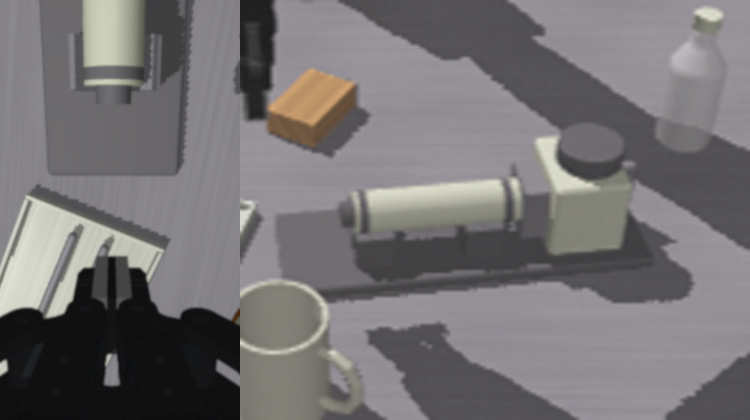

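The view shows the cartridge home against the collar with its flat end at scene crop (520,198). It lies in both saddles, and the arm stands clear. The bystanders are unmoved: the image differences are arm and shadow.

```bash
python3 -c "
from bench import r
print(r.hand_in())"
```

```text
the job is handed in; nothing more can be done
None
```

The cartridge lies in the V against the stop. I leaned on it for about a second at up to 18.6 N measured at the wrist (about 14 N of it on the stop, by estimate), then backed the arm clear and handed the job in at about 27 s.

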